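# Clamp a coin box in a quick-release bench vise

### The arm

A 7-joint arm with a two-finger parallel gripper is mounted at the origin on the work surface. World frame = base frame: x ahead of the robot, y to its left, z up, the work surface at z = 0. Lengths are in m, angles in rad, forces in N, time in s.
With the tool pointing down it reaches from about 0.4 to 0.85 m from the base axis. Payload 10.4 kg.
Tool frame: the origin (TCP) lies between the finger pads; the fingertips stand 14 mm ahead of it and the grasp point (between the pads) lies 5 mm behind it; z points along the fingers, y is the line along which they close (so a half turn about z gives the same grasp; the last joint's range is limited). The gripper opens to 87 mm and grips with 3 to 60 N. Pads are 19 mm wide; open, the fingers measure 117 mm over their backs; the gripper's body (75 mm by 190 mm) begins 51 mm behind the grasp point.
Start: joints at [1.309, 0.332, -0.065, 1.46, 0.022, 1.35, -0.088], TCP at [0.148, -0.607, 0.237] pointing down, gripper open.
Joint ranges: [-2.6, 2.6], [-0.5, 2.12], [-1.47, 1.34], [0.16, 2.42], [-1.27, 4.41], [0.06, 2.06], [-2.6, 2.6]. Speed limits (rad/s): [2.22, 2.22, 2.79, 2.79, 3.14, 3.14, 3.14].

### API

Orientations are given as a unit quaternion [x, y, z, w].
In Python, from bench import * gives the robot as it stands.
- The arm moves only by the tool drive_tool, never from a script. Its argument "deltas" is a list of rows, each a list of 7 numbers: the turn, a rotation vector about the tool's x, y, z in degrees, then the shift along the tool's x, y, z in m, then the closure, from -1 (fully open) to 1 (shut). A call has 1 to 12 rows; each row is the pose to reach, as a shift and turn from the pose commanded when the call began, along the tool's axes at that moment; what a row does not reach only later rows make up. A row lasts 1/10 s, in which the tool goes at most 50 mm and 8.59 degrees, less where a joint would pass 70% of its speed; a pose out of reach is approached as far as the arm can. A call with a gripper value outside its range is refused whole. The fingers move at their own pace and stop on an object; "squeeze" is the grip in N (left out, the last holds). Time passes only in rows, so rows that repeat a pose let the fingers close. It gives the time, the measured TCP pose, the force and the opening at its end, in the units of the state.
- read_state(): the state, without advancing time (a new reading comes with each control period).
- camera(name): name is "scene" or "top" or "wrist"; returns (picture, depth): 420x560x3 uint8, red, green, blue; 420x560 float32, m along the optical axis (not along the pixel's ray), 0 where there is no reading.
- camera_params(name): a dict with "K" (3x3 intrinsics, pixels), "R" (3x3) and "t" (3): a world point X has camera coordinates R X + t; the wrist camera has in their place "mount" (4x4, takes a point from camera to tool coordinates, whose origin is the TCP and whose axes are the flange's). Camera axes: x right, y down, z forward; pixel columns grow to the right and rows downward; lengths in m; the calibration is good to about 2 mm. A picture is of the moment at which its call begins: read the wrist's pose just before it. camera_params takes no time and is no camera call.
- close_job(): hands the job in, once; it reports no verdict.
Trained networks look in the newest picture that a camera, given by its name, has taken for a name from the list of things; names that differ only in an ending like _2 or _b are one class to them, and where a whole thing is asked for, a point or a joint stands for the part that bears it (a point fixed in the world has none). Each returns a list of dicts, best first, with "score" (0 to 1); they miss things now and then, are a little off and sometimes report something else, mostly with a low value. They report only what shows in the picture. A call takes as long as a camera call. They do not tell look-alikes from the thing itself.
- outline_of(label, camera): "pixels" (420x560 bool, what is visible of it) and "location" ([column, row] as shares, 0 to 1, of the picture: columns of its width, rows of its height, amid what is visible of it).
- tip_of(label, camera): "location" ([column, row] as shares, 0 to 1, of the picture: columns of its width, rows of its height: a listed point, or the origin of a listed thing).
The state is a dict: "time": time; "joint_positions": joint angles; "joint_vel": joint speeds; "joint_torque": joint torques, N m; "ee_pos": TCP position; "eef_rot": TCP orientation; "ft_force": force on the tool from outside, world axes, zero at the start; "torque": the same for the moment, N m; "width": finger opening in m.
Only numpy, scipy, OpenCV 4.12 (cv2) and the standard library are available. Lean on these libraries where they do the work, as an engineer would, in place of code of your own. Each camera call takes 0.05 s, during which the arm holds its last target. There are 200 camera calls.

### The job

The washer's coin box stands loosely on the bed of the quick-release vise, ready for its jammed lock to be changed. Press the quick-release lever down, slide the moving jaw up to the box gently, let go of the lever, then turn the crank clockwise until the box is clamped firmly between both jaws, without denting its thin sheet-steel case. Leave the other things on the bench where they are.

Things in the scene. Friction and masses are not known exactly. Their poses are not given: they have to be found in the camera images.
- vise: Fixed bench-top vise, grey castings, jaws 120 mm wide, 155 mm high. Origin: centre line, on the bench. z up; +y: direction in which the moving jaw closes, from the crank end to the fixed jaw; x across the jaws. The screw runs along y at x 0, height 85 mm. The crank end is towards the robot's right (world -y), yaw within 20 degrees. The half-nut inside it cannot be seen or reached.
- fixed_face (a point): Centre of the fixed jaw's cork clamping face, a plane square to the vise's y axis; y 60 mm in the vise's frame, height 125 mm.
- jaw: Moving jaw: casting 120 mm wide, 28 mm thick plus a 12 mm cork cheek, 40 to 155 mm above the bench, on two guide bars that pass through the fixed casting. Slides along the vise's y only (72 mm, drags with about 2 N) while the half-nut is off the thread; else the screw holds it. Origin: 12 mm before the casting, centre line, bench height; axes as the vise's. Carries lever, screw, crank.
- jaw_face (a point): Centre of the moving jaw's clamping face, height 125 mm: a cork-rubber cheek that gives about 1 mm per 100 N. Its distance from fixed_face is the opening: 90 to 120 mm at the start, 55 mm on the box.
- jaw_front (a point): Point on the flat outer side of the moving jaw (towards the crank), 40 mm behind its clamping face, centre line, height 140 mm, above where the lever comes out. Closed fingers that hold the lever down right beside this side can push the jaw along with it; push slowly (about 20 mm/s), the jaw is heavy and must not ram the box.
- lever_pad (a point): Middle of the top of the quick-release lever's steel thumb pad, 40 mm wide, 26 mm long. The lever comes out of a slot in the jaw's outer side, above the screw, points towards the crank and slopes up 0.45 rad at rest; the pad's middle is then about 31 mm from the jaw's outer side, 140 mm above the bench. It ends a few mm before the crank arm. It moves with the jaw.
- lever (a joint): Lever angle: 0 at rest (up), 0.40 rad on its stop, nearly level. Hinge inside the jaw, 20 mm behind its clamping face, height 112 mm. A spring and the half-nut's weight push it up: at the pad about 1 N at rest, 6 N at the stop. Above 0.2 the half-nut is off the thread: keep it at 0.25 to 0.38 while sliding. Let go, the half-nut drops back; on a thread's crest it drops in once the crank turns.
- screw (a joint): Crank angle: 0 with the crank arm up, grows clockwise as seen from the crank end (from the top towards the vise's +x), which tightens. Starts within -1.5 to 1.5; stops at -6.3 and 19. A turn draws the jaw in 12 mm once the half-nut has taken up the thread; up to half a turn can be idle first. The screw holds itself when left.
- crank_hub (a point): On the screw axis, at the outer face of the crank's hub, 66 mm from the jaw's outer side, height 85 mm. Crank arm: 50 mm from axis to axis, 12 mm thick, ends at this plane; only the handle stands out beyond it. Turning it takes 8 N at the handle while free; once the box is gripped, 3.8 N more per 100 N of clamping, which grows about 150 N per radian: 12 to 14 N while turning is firmly tight.
- handle_grip (a point): Place to grip on the crank's round black handle: on its axis, 52 mm out from crank_hub along the vise's -y and 50 mm from the screw axis. Handle: 20 mm diameter, parallel to the vise's y, from 7 to 79 mm beyond the hub's face; it revolves freely on its pin, so a gripper can hold it from above, orientation unchanged, through a full turn.
- coin_box: The work: closed sheet-steel coin box, 90 mm (x) by 55 mm (y) by 75 mm high, 0.4 to 0.9 kg, brass lock barrel and wire bail on top. Origin: centre of its underside. Stands on the vise's bed, its 90 mm sides nearly parallel to the jaws, 3 to 8 mm from the fixed jaw, free to slide. Held firmly from 60 N of clamping; above 200 N its case is dented.
- screwdriver: Bystander: screwdriver lying beside the vise on the robot's side. Origin at the centre of its underside.
- lock_barrel: Bystander: new brass lock barrel, 24 mm diameter, 26 mm high, standing by the vise on the far side.
- coin_drawer: Bystander: white coin drawer 110 x 85 x 60 mm, standing on the bench.
- parts_tray: Bystander: grey tray with compartments, 130 x 180 x 35 mm.
- oil_bottle: Bystander: white oil bottle, 52 mm diameter, 150 mm high.
- mug: Bystander: white mug, 80 mm diameter, 95 mm high.
- drum_roller: Bystander: black dryer drum roller lying flat, 72 mm diameter, 28 mm high.
- wrench: Bystander: wrench lying on the bench.
- bed (a point): Middle of the vise's bed, the level surface on which the work stands: height 97 mm, from 0 to 46 mm before the fixed face, 112 mm wide.
There are look-alikes about, which are no part of the job. Leave any red look-alike of the coin_box alone.

How it is judged:
By the outcome, as a careful person would: the job done as asked, in the order asked, and still so for the second after the job is handed in, with the robot touching nothing.
It also fails if it takes over 61 s, if anything falls off the work surface, if the arm or the gripper's body presses on something with over 40 N, if the wrist force passes 120 N, or if a joint passes its speed limit or range.

## Working session

There is one attempt and no reset: what is moved stays moved. The work goes in short steps, Python scripts to look and compute and a tool call to move; the robot and the scene stay as the last step left them, time stands still between calls to the robot, and variables do not carry over. Pictures are saved under pics/ and viewed, on a budget of 10 in all, crops included, one or two more only if the job needs it, and the job is handed in when it is done.

Besides the shell and the picture viewer there is one more tool, called after "Request:" in YAML: its name, and indented under it one key for each argument. drive_tool: Moves the arm, as the interface text tells. Its arguments: {"type":"object","properties":{"deltas":{"type":"array"},"squeeze":{"type":"number"}},"required":["deltas"]}

```bash
mkdir -p pics; ls; cat > h.py <<'E'
from bench import *
import numpy as np, cv2
from scipy.spatial.transform import Rotation as Ro
def pose():
    s=read_state(); return np.array(s["ee_pos"]),Ro.from_quat(s["eef_rot"]),s
def ext(name,p=None,r=None):
    c=camera_params(name)
    if name=="wrist":
        M=np.array(c["mount"]); A=r.as_matrix()@M[:3,:3]; o=r.as_matrix()@M[:3,3]+p
        return np.array(c["K"]),A,o
    R=np.array(c["R"]); return np.array(c["K"]),R.T,-R.T@np.array(c["t"])
def ray(E,u,v):
    K,A,o=E; return o,A@np.linalg.inv(K)@np.array([u,v,1.0])
def at_z(E,u,v,z):
    o,d=ray(E,u,v); return o+d*(z-o[2])/d[2]
def at_d(E,u,v,dep):
    o,d=ray(E,u,v); return o+d*dep
def proj(E,X):
    K,A,o=E; c=K@(A.T@(np.array(X)-o)); return c[:2]/c[2]
E
cat > a.py <<'E'
from h import *
np.set_printoptions(precision=3,suppress=True)
p,r,s=pose(); print(s)
for n in ["scene","top"]:
    im,d=camera(n); cv2.imwrite(f"pics/{n}0.png",im[:,:,::-1]); np.save(f"{n}d.npy",d); E=ext(n); print(n,E[2],E[0][0,0])
    for l in ["fixed_face","jaw_face","jaw_front","lever_pad","crank_hub","handle_grip","coin_box","bed","vise"]:
        for q in tip_of(l,n)[:3]:
            u,v=q["location"][0]*560,q["location"][1]*420
            dd=d[min(int(v),419),min(int(u),559)]
            print(l,round(q["score"],2),round(u),round(v),at_d(E,u,v,dd))
E
python3 a.py; cd pics; python3 -c "
import cv2,numpy as np
cv2.imwrite('v1.png',np.vstack([cv2.resize(cv2.imread('scene0.png'),(400,300)),cv2.resize(cv2.imread('top0.png'),(400,300))]))"
```

```text
pics
{'time': 0.0, 'joint_positions': array([ 1.309,  0.333, -0.065,  1.461,  0.022,  1.35 , -0.088]), 'joint_vel': array([-0.001, -0.   ,  0.001, -0.001, -0.   , -0.001, -0.001]), 'joint_torque': array([ -0.001, -62.325,   0.024, -38.989,  -0.061,   0.04 ,   0.   ]), 'ee_pos': array([ 0.148, -0.607,  0.236]), 'eef_rot': array([ 0.993,  0.119, -0.   , -0.001]), 'ft_force': array([0.373, 0.296, 0.435]), 'torque': array([-0.004,  0.037,  0.072]), 'width': 0.08709240659506967}
scene [1.581 0.069 0.952] 516.3944831503304
fixed_face 0.69 297 218 [0.592 0.091 0.143]
jaw_face 0.75 262 214 [0.593 0.006 0.155]
jaw_face 0.37 430 255 [0.6   0.437 0.032]
jaw_face 0.35 201 206 [ 0.539 -0.154  0.135]
jaw_front 0.62 246 208 [ 0.534 -0.039  0.127]
jaw_front 0.23 264 213 [0.565 0.008 0.134]
lever_pad 0.52 235 207 [ 0.552 -0.064  0.143]
crank_hub 0.71 223 225 [ 0.567 -0.096  0.096]
handle_grip 0.74 300 219 [0.613 0.1   0.156]
handle_grip 0.64 204 208 [ 0.538 -0.147  0.128]
coin_box 0.94 291 221 [0.598 0.078 0.138]
coin_box 0.91 184 219 [ 0.487 -0.218  0.045]
coin_box 0.66 357 325 [0.835 0.228 0.035]
bed 0.92 291 223 [0.593 0.077 0.128]
vise 0.68 277 249 [ 0.553  0.041 -0.   ]
top [0.338 0.015 1.165] 437.2084556606518
fixed_face 0.66 242 203 [0.545 0.097 0.173]
jaw_face 0.58 281 212 [0.527 0.007 0.156]
jaw_face 0.54 281 200 [0.579 0.005 0.054]
jaw_front 0.85 299 203 [ 0.556 -0.038  0.125]
jaw_front 0.56 240 199 [0.558 0.103 0.152]
lever_pad 0.84 311 200 [ 0.562 -0.066  0.14 ]
lever_pad 0.37 254 207 [0.534 0.07  0.179]
crank_hub 0.63 324 206 [ 0.553 -0.099  0.109]
handle_grip 0.76 348 215 [ 0.525 -0.152  0.142]
handle_grip 0.29 145 160 [0.692 0.373 0.029]
coin_box 0.93 253 209 [0.531 0.071 0.178]
coin_box 0.85 201 123 [0.781 0.219 0.076]
coin_box 0.8 368 255 [ 0.436 -0.211  0.079]
bed 0.89 253 204 [0.543 0.073 0.171]
bed 0.37 269 211 [0.56  0.038 0.001]
vise 0.69 267 215 [0.531 0.041 0.1  ]
```

View pics/v1.png

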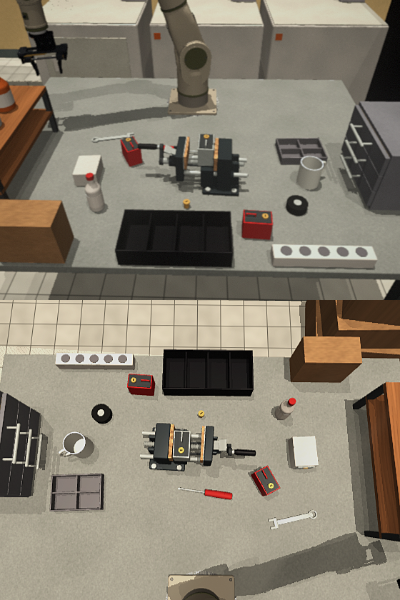

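```bash
cat > crop.py <<'E'
import cv2,numpy as np
a=cv2.imread('pics/scene0.png')[150:290,180:340];b=cv2.imread('pics/top0.png')[150:260,220:380]
cv2.imwrite('pics/v2.png',np.vstack([cv2.resize(a,(480,420),interpolation=2),cv2.resize(b,(480,330),interpolation=2)])[:600])
cv2.imwrite('pics/v2.png',np.hstack([cv2.resize(a,(400,350)),cv2.resize(b,(400,275)).copy() if 0 else cv2.copyMakeBorder(cv2.resize(b,(400,275)),0,75,0,0,0)]))
E
python3 crop.py
```

```text
(no output)
```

View pics/v2.png

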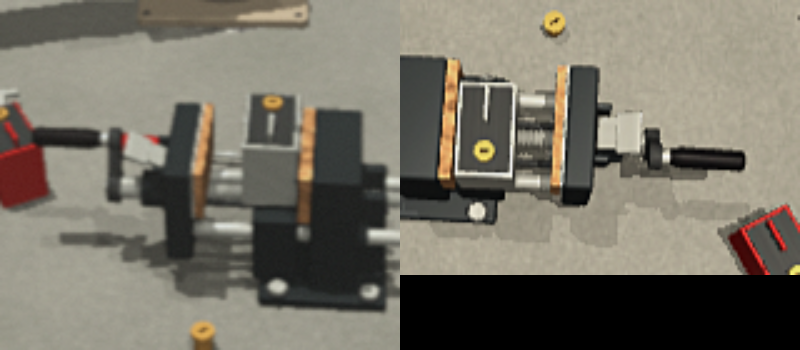

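The grey box in the vise (scene 291,221; top 253,209) is the work. The two red boxes (top 201,123 and 368,255) are look-alikes and stay alone. Next I fit the vise's yaw from depth.

```bash
cat > fit.py <<'E'
from h import *
np.set_printoptions(precision=4,suppress=True)
def cloud(n,d):
    E=ext(n); v,u=np.mgrid[0:420,0:560]; K,A,o=E
    c=np.stack([(u-K[0,2])/K[0,0],(v-K[1,2])/K[1,1],np.ones_like(u,float)],-1)*d[...,None]
    return (c.reshape(-1,3)@A.T+o)[d.ravel()>0]
if __name__=="__main__":
    P=cloud("top",np.load("topd.npy"))
    def rect(m,name):
        Q=P[m]; c,s,a=cv2.minAreaRect(Q[:,:2].astype(np.float32)*1000); print(name,len(Q),np.array(c),np.array(s),a,np.median(Q[:,2]),Q[:,2].max())
    X,Y,Z=P.T; b=(X>.44)&(X<.66)
    rect(b&(Z>.148)&(Z<.162)&(Y>-.045)&(Y<.03),"jaw top")
    rect(b&(Z>.148)&(Z<.165)&(Y>.094)&(Y<.2),"fixed top")
    rect(b&(Z>.166)&(Z<.178)&(Y>.03)&(Y<.12),"box top")
    rect(b&(Z>.12)&(Z<.16)&(Y>-.09)&(Y<-.05),"pad")
    m=b&(Z>.05)&(Y>-.19)&(Y<-.115); rect(m,"handle")
    Q=P[m]; i=np.argsort(Q[:,1]); print(Q[i][::max(1,len(i)//14)])
E
python3 fit.py
```

```text
jaw top 822 [557.4863 -13.3182] [ 39.8173 119.5642] 87.02802276611328 0.15460911245109876 0.16078141973124138
fixed top 1275 [565.8748 130.0155] [120.4317  65.9066] 1.1438614130020142 0.15495349600446873 0.1609547807919678
box top 834 [550.8143  70.0231] [54.8147 90.7768] 88.10791778564453 0.17302856089917207 0.17797615357515573
pad 214 [547.64   -69.8064] [53.5912 38.1109] 2.1322221755981445 0.14030626377969735 0.14884859339327172
handle 248 [ 510.4675 -165.6371] [113.1198  51.1224] 46.98953628540039 0.13826366945460977 0.14681788927201644
[[ 0.4533 -0.1897  0.073 ]
 [ 0.4595 -0.1869  0.0617]
 [ 0.5258 -0.1754  0.1357]
 [ 0.5254 -0.1702  0.1378]
 [ 0.5228 -0.1653  0.1382]
 [ 0.5348 -0.1607  0.1388]
 [ 0.5296 -0.1555  0.1408]
 [ 0.5316 -0.1505  0.1425]
 [ 0.5275 -0.1463  0.1385]
 [ 0.5271 -0.1412  0.1402]
 [ 0.5276 -0.1369  0.1374]
 [ 0.5348 -0.1322  0.1377]
 [ 0.5345 -0.1272  0.1393]
 [ 0.532  -0.1224  0.1392]
 [ 0.5292 -0.1173  0.1413]]
```

Request:
drive_tool:
  deltas:
    - [0,0,-8,0.045,-0.038,-0.014,1]
    - [0,0,-15,0.085,-0.072,-0.014,1]
    - [0,0,-21,0.125,-0.106,-0.014,1]
    - [0,0,-27,0.165,-0.14,-0.014,1]
    - [0,0,-33,0.205,-0.174,-0.014,1]
    - [0,0,-38,0.245,-0.207,-0.014,1]
    - [0,0,-43,0.285,-0.241,-0.014,1]
    - [0,0,-48,0.325,-0.275,-0.014,1]
    - [0,0,-53,0.365,-0.309,-0.014,1]
    - [0,0,-58,0.405,-0.343,-0.014,1]
    - [0,0,-63,0.445,-0.377,-0.014,1]
    - [0,0,-68,0.485,-0.411,-0.014,1]

```text
time: 2.2
ee_pos: [0.501, -0.1216, 0.251]
eef_rot: [0.755, 0.655, 0.0, 0.001]
ft_force: [1.0, -0.4, 0.7]
width: 0.0027
```

Request:
drive_tool:
  deltas:
    - [0,0,-3,0.041,0.022,0,1]
    - [0,0,-5,0.082,0.044,0,1]
    - [0,0,-5,0.082,0.044,0,1]
    - [0,0,-5,0.082,0.044,0,1]

```text
time: 2.6
ee_pos: [0.5557, -0.0474, 0.2503]
eef_rot: [0.726, 0.687, 0.0, -0.0]
ft_force: [-0.4, -1.1, -0.2]
width: 0.0005
```

```bash
cat > w.py <<'E'
from h import *
import sys
np.set_printoptions(precision=4,suppress=True)
p,r,s=pose(); im,d=camera("wrist"); cv2.imwrite(f"pics/{sys.argv[1]}.png",im[:,:,::-1]); np.save("wd.npy",d)
E=ext("wrist",p,r); print(s["time"],p,r.as_quat(),s["ft_force"],s["joint_positions"])
for l in sys.argv[2:]:
    for q in tip_of(l,"wrist")[:2]:
        u,v=q["location"][0]*560,q["location"][1]*420
        print(l,round(q["score"],2),round(u),round(v),at_d(E,u,v,d[min(int(v),419),min(int(u),559)]))
E
python3 w.py w1 lever_pad jaw_front jaw_face handle_grip crank_hub coin_box
```

```text
2.6 [ 0.5557 -0.0474  0.2503] [ 0.7265  0.6872  0.     -0.0003] [-0.3869 -1.117  -0.2226] [ 0.6019  0.2462 -0.6999  1.5921  0.1605  1.3627 -0.1721]
lever_pad 0.66 277 232 [ 0.5548 -0.0641  0.1407]
jaw_front 0.64 278 199 [ 0.557  -0.0308  0.1546]
jaw_face 0.9 275 151 [0.5564 0.006  0.134 ]
handle_grip 0.65 277 200 [ 0.5566 -0.0313  0.1547]
coin_box 0.63 263 75 [0.5522 0.0604 0.1733]
```

View pics/w1.png

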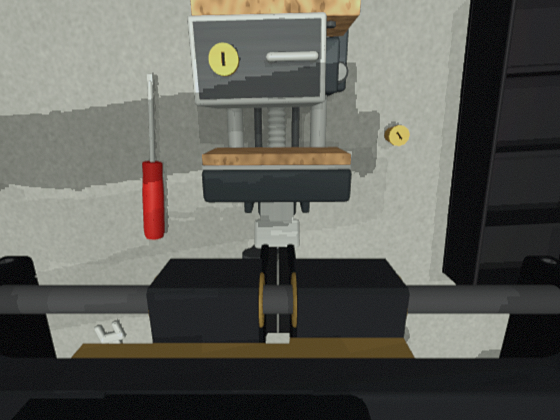

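Request:
drive_tool:
  deltas:
    - [0,0,0,0,0,0.04,1]
    - [0,0,0,0,0,0.08,1]
    - [0,0,0,0,0,0.095,1]
    - [0,0,0,0,0,0.1,1]
    - [0,0,0,0,0,0.105,1]
    - [0,0,0,0,0,0.11,1]
    - [0,0,0,0,0,0.115,1]
    - [0,0,0,0,0,0.115,1]

```text
time: 3.75
ee_pos: [0.5571, -0.0495, 0.1379]
eef_rot: [0.728, 0.686, 0.001, 0.002]
ft_force: [-0.4, -2.6, 5.4]
width: 0.0003
```

```bash
python3 w.py w2 jaw_face coin_box; python3 - <<'E'
from h import *
a=camera("scene")[0]; cv2.imwrite("pics/s2.png",cv2.resize(a[140:270,170:340,::-1],(680,520),interpolation=cv2.INTER_CUBIC))
E
```

```text
3.75 [ 0.5571 -0.0495  0.1379] [0.7276 0.686  0.0008 0.0019] [-0.3906 -2.6291  5.4473] [ 0.5794  0.34   -0.6791  1.7337  0.234   1.146  -0.2272]
jaw_face 0.84 272 166 [0.5581 0.0063 0.127 ]
coin_box 0.7 251 45 [0.5547 0.0532 0.1739]
```

View pics/s2.png

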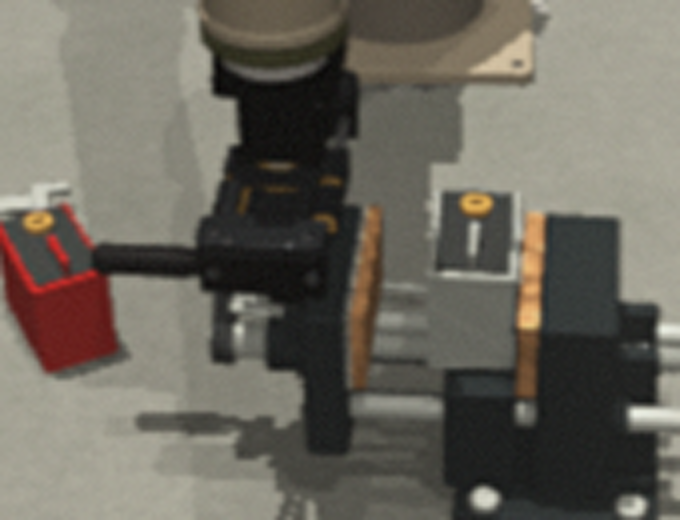

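Request:
drive_tool:
  deltas:
    - [0,0,0,0.002,0,0.001,1]
    - [0,0,0,0.004,0,0.002,1]
    - [0,0,0,0.006,0,0.003,1]
    - [0,0,0,0.008,0,0.003,1]
    - [0,0,0,0.01,0,0.003,1]
    - [0,0,0,0.012,0,0.003,1]
    - [0,0,0,0.014,0,0.003,1]
    - [0,0,0,0.016,0,0.003,1]
    - [0,0,0,0.018,0,0.003,1]
    - [0,0,0,0.02,0,0.003,1]

```text
time: 4.95
ee_pos: [0.5586, -0.0299, 0.1357]
eef_rot: [0.728, 0.686, 0.001, 0.002]
ft_force: [-1.0, -4.0, 7.5]
width: 0.0008
```

```bash
python3 w.py w3 jaw_face coin_box
```

```text
4.95 [ 0.5586 -0.0299  0.1357] [0.7278 0.6858 0.0009 0.0024] [-1.0117 -3.995   7.4862] [ 0.5498  0.3439 -0.6868  1.7362  0.2404  1.1419 -0.2677]
jaw_face 0.92 269 175 [0.5575 0.0224 0.1278]
coin_box 0.69 250 82 [0.5552 0.0612 0.1756]
```

View pics/w3.png

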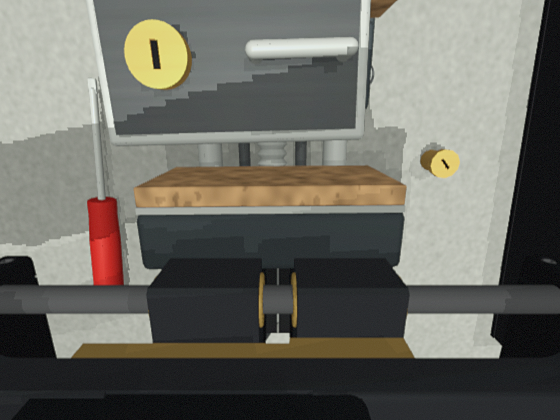

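Request:
drive_tool:
  deltas:
    - [0,0,0,0.002,0,0,1]
    - [0,0,0,0.004,0,0,1]
    - [0,0,0,0.006,0,0,1]
    - [0,0,0,0.008,0,0,1]
    - [0,0,0,0.01,0,0,1]
    - [0,0,0,0.012,0,0,1]
    - [0,0,0,0.014,0,0,1]
    - [0,0,0,0.0155,0,0,1]
    - [0,0,0,0.0165,0,0,1]
    - [0,0,0,0.0175,0,0,1]

```text
time: 6.1
ee_pos: [0.5596, -0.0123, 0.1356]
eef_rot: [0.728, 0.686, 0.001, 0.002]
ft_force: [-1.8, -4.0, 7.7]
width: 0.0004
```

```bash
python3 w.py w4 jaw_face coin_box; python3 - <<'E'
from h import *
a=cv2.imread("pics/w4.png")
b=camera("scene")[0][140:270,170:340,::-1]
cv2.imwrite("pics/c4.png",np.vstack([a[:260],cv2.resize(b,(444,340),interpolation=2)if 0 else cv2.copyMakeBorder(cv2.resize(b,(444,340),interpolation=2),0,0,0,116,0)]))
E
```

```text
6.1 [ 0.5596 -0.0123  0.1356] [0.7277 0.6858 0.0009 0.0022] [-1.85   -3.9624  7.6595] [ 0.5239  0.3465 -0.6941  1.735   0.244   1.1432 -0.3015]
coin_box 0.63 255 116 [0.5575 0.0682 0.1848]
```

View pics/c4.png

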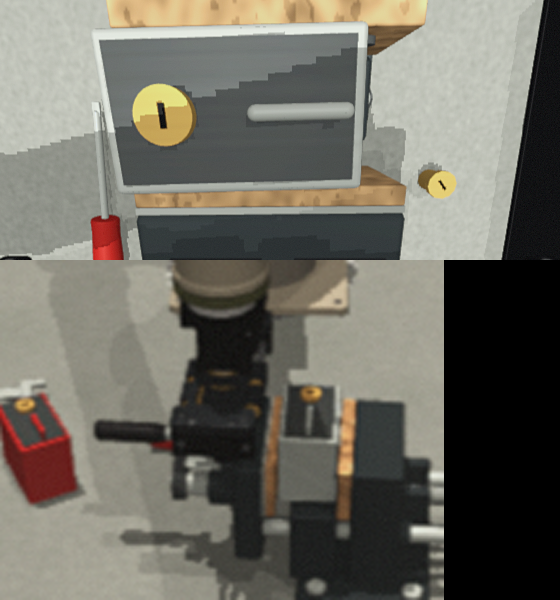

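Request:
drive_tool:
  deltas:
    - [0,0,0,0.0005,0,0,1]
    - [0,0,0,0.001,0,0,1]
    - [0,0,0,0.0015,0,0,1]
    - [0,0,0,0.002,0,0,1]
    - [0,0,0,0.0025,0,0,1]
    - [0,0,0,0.003,0,0,1]
    - [0,0,0,0.0035,0,0,1]

```text
time: 7.0
ee_pos: [0.5597, -0.0096, 0.1356]
eef_rot: [0.728, 0.686, 0.0, 0.003]
ft_force: [-1.9, -6.4, 9.2]
width: 0.0005
```

```bash
cat > g.py <<'E'
from fit import *
P=cloud("top",camera("top")[1]); X,Y,Z=P.T; b=(X>.5)&(X<.62)
for lo,hi,y0,y1,n in [(.168,.178,.03,.13,"box"),(.148,.161,0.0,.05,"jaw"),(.148,.161,.085,.17,"fixed")]:
    Q=P[b&(Z>lo)&(Z<hi)&(Y>y0)&(Y<y1)]
    # along-vise coordinate
    t=Q[:,1]*.9986+Q[:,0]*.053-.0295
    print(n,len(Q),np.percentile(t,[1,3,97,99])*1000)
E
python3 g.py; python3 w.py w5 jaw_face
```

```text
box 817 [43.6388 44.5002 96.5787 97.5947]
jaw 177 [27.7202 28.2656 43.1871 43.3853]
fixed 1230 [100.33   101.1518 159.0134 160.3803]
7.05 [ 0.5597 -0.0096  0.1356] [0.728  0.6856 0.0005 0.0025] [-1.3044 -6.5899  8.5612] [ 0.519   0.3471 -0.6949  1.7345  0.2456  1.1439 -0.3083]
```

Request:
drive_tool:
  deltas:
    - [0,0,0,0,0,-0.005,1]
    - [0,0,0,0,0,-0.012,1]
    - [0,0,0,-0.001,0,-0.022,1]
    - [0,0,0,-0.002,0,-0.05,1]
    - [0,0,0,-0.003,0,-0.085,1]
    - [0,0,0,-0.003,0,-0.11,-1]
    - [0,0,0,-0.003,0,-0.11,-1]

```text
time: 7.85
ee_pos: [0.5599, -0.0097, 0.2482]
eef_rot: [0.727, 0.686, 0.003, 0.003]
ft_force: [0.1, -0.0, -0.2]
width: 0.0094
```

```bash
cat > k.py <<'E'
from fit import *
P=cloud("top",camera("top")[1]); X,Y,Z=P.T
for n in ["top","scene"]:
    if n=="scene": im,d=camera("scene")
    else: d=camera("top")[1]
    E=ext(n)
    for l in ["handle_grip","lever_pad"]:
        for q in tip_of(l,n)[:2]:
            u,v=q["location"][0]*560,q["location"][1]*420; print(n,l,round(q["score"],2),at_d(E,u,v,d[int(v),int(u)]))
    for q in outline_of("handle_grip",n)[:0]: pass
Q=P[(X>.48)&(X<.62)&(Y>-.16)&(Y<-.07)&(Z>.11)&(Z<.16)]
for y in np.arange(-.15,-.07,.01):
    q=Q[abs(Q[:,1]-y)<.005]
    if len(q): print(round(y,3),len(q),np.percentile(q[:,0],[5,50,95]),np.percentile(q[:,2],[50,95]))
E
python3 k.py; python3 g.py; python3 -c "
from h import *
print(read_state()['ft_force'],read_state()['time'])"
```

```text
top lever_pad 0.38 [0.5263 0.0422 0.1544]
scene handle_grip 0.51 [ 0.5432 -0.1163  0.1301]
scene handle_grip 0.37 [0.5982 0.0941 0.1511]
scene lever_pad 0.72 [0.733  0.374  0.0298]
scene lever_pad 0.64 [ 0.5491  0.0358 -0.0031]
box 819 [43.7188 44.6776 96.5977 97.5469]
jaw 174 [30.5168 33.4622 43.3181 43.4825]
fixed 1233 [100.4448 101.2503 159.0796 160.1745]
[-0.26744836  0.11018498  0.87206736] 8.35
```

Request:
drive_tool:
  deltas:
    - [0,0,0,-0.04,-0.008,0,-1]
    - [0,0,0,-0.08,-0.016,0,-1]
    - [0,0,0,-0.107,-0.021,0,-1]
    - [0,0,0,-0.107,-0.021,0.03,-1]
    - [0,0,0,-0.107,-0.021,0.06,-1]
    - [0,0,0,-0.107,-0.021,0.09,-1]
    - [0,0,0,-0.107,-0.021,0.11,-1]
    - [0,0,0,-0.107,-0.021,0.124,-1]
    - [0,0,0,-0.107,-0.021,0.124,-1]
  squeeze: 20

```text
time: 9.25
ee_pos: [0.5295, -0.116, 0.1169]
eef_rot: [0.727, 0.686, -0.001, -0.001]
ft_force: [-0.2, 0.6, 0.8]
width: 0.0869
```

```bash
python3 w.py w6; python3 - <<'E'
from h import *
a=cv2.imread("pics/w6.png")
b=camera("scene")[0][140:270,170:340,::-1]
cv2.imwrite("pics/c6.png",np.hstack([cv2.resize(a,(373,280)),cv2.resize(b,(366,280),interpolation=2)]))
E
```

```text
9.25 [ 0.5295 -0.116   0.1169] [ 0.7272  0.6864 -0.0007 -0.0013] [-0.1512  0.6212  0.8224] [ 0.6813  0.3224 -0.6383  1.794   0.2128  1.0977 -0.0883]
```

View pics/c6.png

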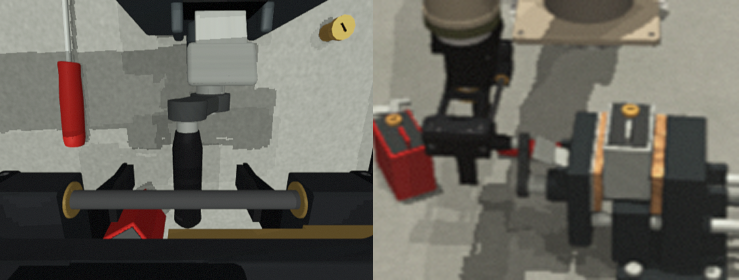

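Request:
drive_tool:
  deltas:
    - [0,0,0,0,0,-0.007,-1]
    - [0,0,0,0,0,-0.007,1]
    - [0,0,0,0,0,-0.007,1]
    - [0,0,0,0,0,-0.007,1]
    - [0,0,0,0,0,-0.007,1]
    - [0,0,0,0,0,-0.007,1]
    - [0,0,0,0,0,-0.007,1]
  squeeze: 25

```text
time: 10.05
ee_pos: [0.5305, -0.1162, 0.1255]
eef_rot: [0.727, 0.686, -0.0, -0.0]
ft_force: [0.5, -0.0, 0.5]
width: 0.0472
```

```bash
cat > c.py <<'E'
import numpy as np,sys
# a0,step,n: rows of tool shift; feed mm/rad
a0,st,n,feed=map(float,sys.argv[1:5])
for i in range(1,int(n)+1):
    a=a0+st*i
    print([0,0,0,round(feed*st*i/1000,4),round(.05*(np.sin(a)-np.sin(a0)),4),round(-.05*(np.cos(a)-np.cos(a0)),4),1],end=", ")
print()
E
python3 c.py -0.43 0.12 12 1.9
```

```text
[0, 0, 0, 0.0002, np.float64(0.0056), np.float64(-0.0022), 1], [0, 0, 0, 0.0005, np.float64(0.0114), np.float64(-0.0037), 1], [0, 0, 0, 0.0007, np.float64(0.0173), np.float64(-0.0044), 1], [0, 0, 0, 0.0009, np.float64(0.0233), np.float64(-0.0045), 1], [0, 0, 0, 0.0011, np.float64(0.0293), np.float64(-0.0038), 1], [0, 0, 0, 0.0014, np.float64(0.0351), np.float64(-0.0025), 1], [0, 0, 0, 0.0016, np.float64(0.0408), np.float64(-0.0004), 1], [0, 0, 0, 0.0018, np.float64(0.0461), np.float64(0.0023), 1], [0, 0, 0, 0.0021, np.float64(0.0511), np.float64(0.0056), 1], [0, 0, 0, 0.0023, np.float64(0.0557), np.float64(0.0096), 1], [0, 0, 0, 0.0025, np.float64(0.0597), np.float64(0.014), 1], [0, 0, 0, 0.0027, np.float64(0.0632), np.float64(0.0189), 1],
```

Fingers still closing (47 mm); I'll let them finish.

Request:
drive_tool:
  deltas:
    - [0,0,0,0,0,0,1]
    - [0,0,0,0,0,0,1]
    - [0,0,0,0,0,0,1]
    - [0,0,0,0,0,0,1]
    - [0,0,0,0,0,0,1]
    - [0,0,0,0,0,0,1]
  squeeze: 25

```text
time: 10.65
ee_pos: [0.531, -0.1162, 0.1257]
eef_rot: [0.727, 0.686, 0.0, 0.0]
ft_force: [4.1, -0.3, -2.4]
width: 0.0192
```

Request:
drive_tool:
  deltas:
    - [0,0,0,0,0.0056,-0.0022,1]
    - [0,0,0,0,0.0114,-0.0037,1]
    - [0,0,0,0,0.0173,-0.0044,1]
    - [0,0,0,0,0.0233,-0.0045,1]
    - [0,0,0,0,0.0293,-0.0038,1]
    - [0,0,0,0,0.0351,-0.0025,1]
    - [0,0,0,0,0.0408,-0.0004,1]
    - [0,0,0,0,0.0461,0.0023,1]
    - [0,0,0,0,0.0511,0.0056,1]
    - [0,0,0,0,0.0557,0.0096,1]
    - [0,0,0,0,0.0597,0.014,1]
    - [0,0,0,0,0.0632,0.0189,1]

```text
time: 11.85
ee_pos: [0.5932, -0.1185, 0.1069]
eef_rot: [0.727, 0.687, -0.0, -0.001]
ft_force: [-5.2, 5.1, 7.0]
width: 0.0192
```

```bash
sed -i 's/print(\[0,0,0,round.*/print("[0,0,0,%.4f,%.4f,%.4f,1]"%(feed*st*i\/1000,.05*(np.sin(a)-np.sin(a0)),-.05*(np.cos(a)-np.cos(a0))),end=", ")/' c.py; python3 c.py 1.01 0.12 12 1.9; python3 g.py; python3 -c "
from h import *
s=read_state();print(s['ft_force'],s['ee_pos'],s['joint_positions'])"
```

```text
[0,0,0,0.0002,0.0029,0.0053,1], [0,0,0,0.0005,0.0051,0.0108,1], [0,0,0,0.0007,0.0067,0.0166,1], [0,0,0,0.0009,0.0075,0.0226,1], [0,0,0,0.0011,0.0076,0.0286,1], [0,0,0,0.0014,0.0070,0.0345,1], [0,0,0,0.0016,0.0057,0.0404,1], [0,0,0,0.0018,0.0037,0.0460,1], [0,0,0,0.0021,0.0011,0.0514,1], [0,0,0,0.0023,-0.0022,0.0564,1], [0,0,0,0.0025,-0.0061,0.0610,1], [0,0,0,0.0027,-0.0105,0.0651,1], 
box 812 [44.8716 45.9256 97.6145 98.6343]
jaw 827 [ 4.9091  5.6907 43.4345 44.2309]
fixed 1213 [100.8474 102.2838 159.0992 160.4441]
[-1.85875538  3.32330553  5.2241246 ] [ 0.59355047 -0.11842497  0.10615766] [ 0.60198236  0.46503086 -0.6093451   1.63774341  0.28607689  1.13169073
 -0.13740115]
```

Request:
drive_tool:
  deltas:
    - [0,0,0,0.001,0.0029,0.0053,1]
    - [0,0,0,0.002,0.0051,0.0108,1]
    - [0,0,0,0.003,0.0067,0.0166,1]
    - [0,0,0,0.0034,0.0075,0.0226,1]
    - [0,0,0,0.0036,0.0076,0.0286,1]
    - [0,0,0,0.0039,0.007,0.0345,1]
    - [0,0,0,0.0041,0.0057,0.0404,1]
    - [0,0,0,0.0043,0.0037,0.046,1]

```text
time: 12.7
ee_pos: [0.5982, -0.1168, 0.0617]
eef_rot: [0.728, 0.686, -0.0, 0.001]
ft_force: [-1.2, -2.1, 11.0]
width: 0.0192
```

```bash
python3 c.py 1.97 0.1 12 1.9; python3 g.py; python3 -c "
from h import *
s=read_state();print(s['ft_force'],s['ee_pos'])"
```

```text
[0,0,0,0.0002,-0.0022,0.0045,1], [0,0,0,0.0004,-0.0048,0.0088,1], [0,0,0,0.0006,-0.0078,0.0127,1], [0,0,0,0.0008,-0.0112,0.0164,1], [0,0,0,0.0009,-0.0150,0.0197,1], [0,0,0,0.0011,-0.0190,0.0226,1], [0,0,0,0.0013,-0.0234,0.0251,1], [0,0,0,0.0015,-0.0279,0.0272,1], [0,0,0,0.0017,-0.0327,0.0287,1], [0,0,0,0.0019,-0.0375,0.0298,1], [0,0,0,0.0021,-0.0425,0.0304,1], [0,0,0,0.0023,-0.0475,0.0305,1], 
box 815 [45.9153 46.7693 98.7401 99.8591]
jaw 823 [ 6.4643  7.2559 44.3971 45.3462]
fixed 1196 [101.3217 102.9392 158.9065 160.463 ]
[ 0.86106891 -1.76692776  8.46520758] [ 0.59777443 -0.11683482  0.06090763]
```

Request:
drive_tool:
  deltas:
    - [0,0,0,0.0002,-0.0022,0.0045,1]
    - [0,0,0,0.0004,-0.0048,0.0088,1]
    - [0,0,0,0.0006,-0.0078,0.0127,1]
    - [0,0,0,0.0008,-0.0112,0.0164,1]
    - [0,0,0,0.0009,-0.015,0.0197,1]

```text
time: 13.25
ee_pos: [0.5858, -0.1155, 0.0433]
eef_rot: [0.728, 0.686, 0.002, 0.003]
ft_force: [8.2, -3.4, 9.5]
width: 0.0193
```

```bash
python3 c.py 2.47 0.1 12 1.9; python3 g.py; cat > f.py <<'E'
from h import *
s=read_state();F=s['ft_force'];p=s['ee_pos'];print(s['time'],F,p)
ax=.5575+.053*(p[1]+.0133); a=np.arctan2(p[0]-ax,p[2]+.005-.085)%(2*np.pi); print('a',a,'r',np.hypot(p[0]-ax,p[2]+.005-.085),'Ft',-(F[0]*np.cos(a)-F[2]*np.sin(a)))
E
python3 f.py
```

```text
[0,0,0,0.0002,-0.0041,0.0029,1], [0,0,0,0.0004,-0.0084,0.0054,1], [0,0,0,0.0006,-0.0130,0.0074,1], [0,0,0,0.0008,-0.0177,0.0090,1], [0,0,0,0.0009,-0.0226,0.0101,1], [0,0,0,0.0011,-0.0275,0.0107,1], [0,0,0,0.0013,-0.0325,0.0108,1], [0,0,0,0.0015,-0.0375,0.0104,1], [0,0,0,0.0017,-0.0424,0.0096,1], [0,0,0,0.0019,-0.0472,0.0082,1], [0,0,0,0.0021,-0.0519,0.0063,1], [0,0,0,0.0023,-0.0563,0.0040,1], 
box 823 [45.843  46.7987 98.8901 99.7649]
jaw 801 [ 7.1309  7.8844 44.2681 45.1255]
fixed 1193 [101.9285 103.1506 159.175  160.5148]
13.3 [ 7.93826246 -3.8851243   8.24449545] [ 0.58517661 -0.11549371  0.0427744 ]
a 2.414898412967765 r 0.049808472023115904 Ft 11.410522061809317
```

Request:
drive_tool:
  deltas:
    - [0,0,0,0.0001,-0.002,0.0015,1]
    - [0,0,0,0.0002,-0.0041,0.0029,1]
    - [0,0,0,0.0003,-0.0062,0.0042,1]

```text
time: 13.6
ee_pos: [0.5807, -0.1151, 0.0393]
eef_rot: [0.728, 0.686, 0.002, 0.004]
ft_force: [12.3, -5.5, 4.3]
width: 0.019
```

```bash
python3 f.py; python3 g.py
```

```text
13.6 [12.29565094 -5.54701268  4.34148959] [ 0.58066239 -0.11512341  0.03934852]
a 2.529168314193674 r 0.0496805925810486 Ft 12.556717607132716
box 818 [46.0691 46.9334 98.6972 99.7473]
jaw 797 [ 7.427   8.2132 44.4158 45.2466]
fixed 1199 [101.3364 103.2085 158.9587 160.5105]
```

Request:
drive_tool:
  deltas:
    - [0,0,0,0,0,0,-1]
    - [0,0,0,0,0,0,-1]
    - [0,0,0,0,0,0,-1]
    - [0,0,0,0,0,0,-1]
    - [0,0,0,0,0,0,-1]
    - [0,0,0,0,0,0,-1]
    - [0,0,0,0,0,-0.01,-1]
    - [0,0,0,0,0,-0.04,-1]
    - [0,0,0,0,0,-0.08,-1]
    - [0,0,0,0,0,-0.12,-1]
    - [0,0,0,0,0,-0.16,-1]
    - [0,0,0,0,0,-0.2,-1]

```text
time: 14.85
ee_pos: [0.5762, -0.1131, 0.2394]
eef_rot: [0.727, 0.686, 0.0, 0.0]
ft_force: [0.9, -0.5, -1.0]
width: 0.0868
```

Request:
drive_tool:
  deltas:
    - [0,0,0,-0.04,0,-0.02,-1]
    - [0,0,0,-0.08,0,-0.02,-1]
    - [0,0,0,-0.11,0,-0.02,-1]
    - [0,0,0,-0.11,0,-0.02,-1]

```text
time: 15.25
ee_pos: [0.5687, -0.2288, 0.2571]
eef_rot: [0.73, 0.684, -0.001, 0.001]
ft_force: [0.5, -0.2, -0.8]
width: 0.087
```

```bash
python3 g.py; python3 w.py w9; python3 - <<'E'
from h import *
t=camera("top")[0][100:300,130:430,::-1]; b=camera("scene")[0][140:280,160:370,::-1]
cv2.imwrite("pics/c9.png",np.vstack([cv2.resize(t,(450,300)),cv2.resize(b,(450,300),interpolation=2)]))
E
```

```text
box 831 [45.9181 46.7999 98.6952 99.9365]
jaw 794 [ 7.3554  8.129  44.4322 45.2336]
fixed 1197 [101.124  103.0295 159.0855 160.3982]
15.3 [ 0.5694 -0.2256  0.2571] [ 0.7286  0.6849 -0.0002  0.0001] [0.3548 0.7995 0.312 ] [ 0.7618  0.3528 -0.5929  1.4408  0.1974  1.4076  0.1036]
```

View pics/c9.png

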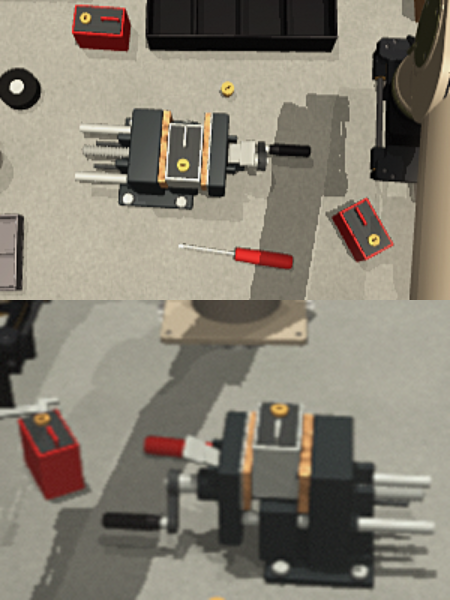

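The grey box sits square between both corks, the lever is up, and the other things are where they were.

```bash
python3 -c "
from bench import *
print(close_job(), read_state()['time'])"
```

```text
the job is handed in; nothing more can be done
the job is handed in; nothing more can be done
```

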